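# Screw the purge-gas elbow onto its seal

## Robot

A 6-joint arm with a two-finger parallel gripper is mounted at the origin on the work surface. World frame = base frame: x ahead of the robot, y to its left, z up, the work surface at z = 0. Lengths are in m, angles in rad, forces in N, time in s.
With the tool pointing down it reaches from about 0.4 to 0.825 m from the base axis. Payload 7 kg.
Tool frame: the origin (TCP) lies at the centre of the arm's flange, where the gripper is bolted on; the fingertips stand 178 mm ahead of it and the grasp point (between the pads) lies arm.tcp_to_grasp ahead of it (arm.tcp_to_grasp is the distance from the TCP to the grasp point, in m); z points along the fingers, y is the direction in which the jaws open and shut (so a half turn about z gives the same grasp; the last joint's range is limited). The gripper opens to 88 mm and grips with 3 to 60 N. Pads are 19 mm wide; open, the fingers measure 130 mm over their backs; the gripper's body (78 mm by 193 mm) begins 47 mm behind the grasp point.
Start: joints at [1.508, 0.359, 0.012, 0, -1.224, -0.288], TCP at [0.232, 0.634, 0.405] pointing down, gripper open.
Joint ranges: [-3.07, 3.07], [-1.43, 2.12], [-1.02, 1.25], [-3.03, 1.67], [-3.05, -0], [-3.03, 3.03]. Speed limits (rad/s): [2.39, 2.39, 3.01, 3.14, 3.14, 3.14].

## Interface

Orientations are given as [roll, pitch, yaw] about the fixed x, y, z axes, in that order (R = Rz(yaw) Ry(pitch) Rx(roll)).
In Python, from station import arm gives the robot as it stands.
- The arm moves only by the tool move_arm, never from a script. Its argument "deltas" is a list of rows, each a list of 6 numbers: the shift along the world's x, y, z in mm, then the turn, a rotation vector about the world's x, y, z in degrees. In form: [[tx, ty, tz, ax, ay, az], ...]. A call has exactly 5 rows; each row shifts and turns the commanded pose from where the row before left it; what a row does not reach is not made up. A row lasts 1/12 s, in which the tool goes at most 41.7 mm and 7.16 degrees, less where a joint would pass 70% of its speed; a pose out of reach is approached as far as the arm can. A call with a gripper value outside its range is refused whole. "claw" is the closure in counts, from 0 (fully open) to 255 (shut), set as the call begins (left out, the last holds). The fingers move at their own pace and stop on an object; "squeeze" is the grip in N (left out, the last holds). Time passes only in rows, so rows that do not move let the fingers close, or fill a call up. It gives the time, the measured TCP pose, the force and the opening at its end, in the units of the state.
- arm.get_state(): the state, without advancing time (a new reading comes with each control period).
- arm.grab_frame(name): name is "scene" or "top"; returns the picture (384x512x3 uint8, red, green, blue); there is no depth.
- arm.calibration(name): a dict with "intrinsics" (3x3 intrinsics, pixels), "k1" (the pictures are not rectified: a ray, as slopes to the right and down, at radius r is drawn at 1 + k1 r^2 times it, then the intrinsics apply), "T" (4x4, takes a point from camera to world coordinates). Camera axes: x right, y up, looking along -z (the intrinsics and any distortion apply to the point x, -y, -z); pixel columns grow to the right and rows downward; lengths in m; the calibration is good to about 2 mm. A picture is of the moment at which its call begins. calibration takes no time and is no camera call.
- arm.job_done(): hands the job in, once; it reports no verdict.
Trained networks look in the newest picture that a camera, given by its name, has taken for a name from the list of things; names that differ only in an ending like _2 or _b are one class to them, and where a whole thing is asked for, a point or a joint stands for the part that bears it (a point fixed in the world has none). Each returns a list of dicts, best first, with "score" (0 to 1); they miss things now and then, are a little off and sometimes report something else, mostly with a low value. They report only what shows in the picture. A call takes as long as a camera call. They do not tell look-alikes from the thing itself.
- arm.spot_in(thing, camera): "xy" ([column, row] in pixels, amid what is visible of it).
- arm.masks_of(thing, camera): "pixels" (384x512 bool, what is visible of it) and "xy" ([column, row] in pixels, amid what is visible of it).
- arm.spot_point(thing, camera): "xy" ([column, row] in pixels: a listed point, or the origin of a listed thing).
The state is a dict: "t": time; "q": joint angles; "qd": joint speeds; "joint_efforts": joint torques, N m; "eef_pos": TCP position; "ee_rot": TCP orientation; "force": force on the tool from outside, world axes, zero at the start; "moment": the same for the moment, N m; "width": finger opening in m.
Only numpy, scipy, OpenCV 4.12 (cv2) and the standard library are available. Lean on these libraries where they do the work, as an engineer would, in place of code of your own. Each camera call takes 0.05 s, during which the arm holds its last target. There are 200 camera calls.

## Task

Fit the white hose elbow from the black tray into the brass socket held in the grey vice, lowering it in with its barb over the blue dot. Turn it clockwise (seen from above) until you feel the thread take up on the seal, then exactly 30 degrees more, and let go; do not force it or crush the seal, and leave the other things on the desk where they are.

Things in the scene. Friction and masses are not known exactly. Their poses are not given: they have to be found in the camera images.
- elbow: Loose hose elbow, about 90 g, 70 mm high, standing upright in the tray. Origin: centre of its foot's underside; z up along the thread axis, x the way the barb points. Brass stem 24 mm in diameter, z 0 to 32 mm, foot edge chamfered; above it a white square body, z 32 to 70 mm, 26 mm along x, 24 mm across the flats along y (grip these flats).
- elbow_lugs (a point): On the elbow's axis, 12 mm above the foot, at the centre of its two thread lugs: round pins 4 mm in diameter that stick out along the elbow's +x and -x to 18.5 mm from the axis. Resting on the seal, the elbow turns freely. If it is held at one height while turned, the lugs meeting the thread pull it down, out of the hand; then let it follow the thread down.
- elbow_barb (a point): Tip of the elbow's barb, which leaves the white body along +x, 56 mm above the foot; the tip is 45 mm from the axis. Barb 12 mm thick, ridges 16 mm.
- port: Brass female socket, 54 mm outer diameter, clamped in a grey vice fixed to the desk. Origin on the desk under the socket's axis, z up, x towards the blue dot (on a white tab, 36 mm from the axis; a white line on the vice bed shows the same side). Vice bed 130 x 130 mm, 14 mm high; jaws at +y and -y reach 44 mm high and 47 mm from the axis; a screw runs from the -y jaw to 82 mm out.
- port_mouth (a point): Centre of the socket's mouth, on its axis, 60 mm above the desk. Bore 26 mm in diameter (1 mm clearance all round on the stem), with slots about 7 mm wide for the lugs at the port's +x (blue dot) and -x.
- port_thread (a point): On the axis, 8 mm below the mouth. Right-hand coarse thread: goes down 30 mm per turn clockwise from above, 2.5 mm per 30 degrees. It begins at the slots; 25 to 95 degrees past them (differs each time) the lugs of an elbow resting on the seal meet it and resistance rises; from there the elbow screws down and stays where left, by friction. The thread ends 140 degrees past the slots.
- tray: Black parts tray fixed to the desk, 150 x 120 mm, walls 12 mm high, floor 3 mm thick; origin under its centre. The elbow stands in it.
- wash_bottle: Bystander: loose white bottle, 64 mm in diameter, 150 mm high; origin at the centre of its underside.
- tape_roll: Bystander: loose roll of tape lying flat, 90 mm in diameter, 24 mm high; origin at the centre of its underside.
- carton: Bystander: loose red box 60 x 100 x 35 mm; origin at the centre of its underside.
- port_bore (a point): On the axis, 21 mm below the mouth. About here lies the sprung orange seal, a 23 mm disc on which the elbow's foot comes to rest; its top is 18 to 25 mm below the mouth, differing each time and not tracked. It gives from 2 N, then 4 N per mm: 30 degrees past take-up squeezes it about 2.4 mm, to 12 N; 24 N crushes it.
Not all that is in view belongs to the job. What is shaped like the elbow but purple is not meant.

How it is judged:
On the way, in this order (a step that is already met when the one before it is completed fails the run):
1. the elbow is lifted upright out of the tray, its foot more than 30 mm above the desk (height (world z) of elbow above 0.03 m and horizontal distance between elbow and tray above 0.1 m), for 0.05 s.
2. the elbow stands in the socket, foot more than 16 mm below the mouth, axes within 3 mm, barb within about 25 degrees of the blue dot (z of elbow in the frame of port_mouth below -0.016 m and horizontal distance between elbow and port_mouth below 0.003 m and x of elbow_barb in the frame of port above 0.04 m), for 0.1 s.
At the end, for the whole second after the job is handed in: Elbow screwed in 30 (about 19 to 41) degrees past take-up, so that the squeezed seal presses its lugs on the thread with 7.3 to 16 N; upright within 0.1 rad, axes within 3 mm, foot over 18 mm below the mouth, barb at least 20 mm to the clockwise side of the blue dot; at rest, released (contact force between elbow and port between 7.3 and 16 N and z of elbow in the frame of port_mouth below -0.018 m and horizontal distance between elbow and port_mouth below 0.003 m and angle between elbow's own z axis and vertical below 0.1 rad and y of elbow_barb in the frame of port below -0.02 m and linear speed of elbow below 0.01 m/s and contact force between elbow and the fingers below 0.1 N); the robot touches nothing.
It fails at once if the seal is crushed: in the socket, the elbow's foot is pressed more than 29 mm below the mouth (z of elbow in the frame of port_mouth below -0.029 m and horizontal distance between elbow and port_mouth below 0.02 m).
It fails at once if the elbow is forced against the socket or its thread with more than 30 N (contact force between elbow and port above 30 N).
It fails at once if the gripper presses on the socket or vice with more than 15 N (contact force between the fingers and port above 15 N).
It fails at once if a bystander is shifted more than 20 mm or tipped (distance of any of wash_bottle, tape_roll, carton from where it was at the start of the episode above 0.02 m or angle between wash_bottle's own z axis and vertical above 0.3 rad).
It also fails if it takes over 58 s, if anything falls off the work surface, if the arm or the gripper's body presses on something with over 40 N, if the wrist force passes 120 N, or if a joint passes its speed limit or range.

## Working session

There is one attempt and no reset: what is moved stays moved. The work goes in short steps, Python scripts to look and compute and a tool call to move; the robot and the scene stay as the last step left them, time stands still between calls to the robot, and variables do not carry over. Pictures are saved under pics/ and viewed, about 8 in all and at most 12, crops included, and the job is handed in when it is done.

Besides the shell and the picture viewer there is one more tool, called as name(argument=value, ...) on one line, values as JSON. move_arm: Moves the arm, as the interface text tells. Its arguments: {"type":"object","properties":{"deltas":{"type":"array","items":{"type":"array","items":{"type":"number"}}},"claw":{"type":"number"},"squeeze":{"type":"number"}},"required":["deltas"]}

```bash
mkdir -p pics; cat > h.py <<'E'
import numpy as np, cv2
from station import arm
def ray(px,cam):
    c=arm.calibration(cam);K=np.array(c["intrinsics"]);T=np.array(c["T"])
    d=np.linalg.inv(K)@[px[0],px[1],1];d=d[:2];u=d.copy()
    for _ in range(30):u=d/(1+c["k1"]*(u@u))
    return T[:3,3],T[:3,:3]@np.array([u[0],-u[1],-1])
def atz(px,cam,z):
    o,d=ray(px,cam);return o+d*(z-o[2])/d[2]
def proj(p,cam):
    c=arm.calibration(cam);K=np.array(c["intrinsics"]);T=np.array(c["T"])
    q=T[:3,:3].T@(np.array(p)-T[:3,3]);u=np.array([q[0],-q[1]])/-q[2]
    u=u*(1+c["k1"]*(u@u));return (K@[u[0],u[1],1])[:2]
def tri(pa,pb):
    A=0;b=0
    for px,cam in((pa,"scene"),(pb,"top")):
        o,d=ray(px,cam);d=d/np.linalg.norm(d);M=np.eye(3)-np.outer(d,d);A=A+M;b=b+M@o
    return np.linalg.solve(A,b)
E
python3 - <<'E'
from h import *
print(arm.tcp_to_grasp,arm.get_state())
ims=[]
for c in("scene","top"):
    im=arm.grab_frame(c);cv2.imwrite(f"pics/{c}0.png",cv2.resize(im[:,:,::-1],(800,600)))
    print(c,np.round(arm.calibration(c)["T"],3).tolist())
    for t in("elbow","elbow_lugs","elbow_barb","port","port_mouth","tray"):
        print(c,t,[(np.round(r["xy"],1).tolist(),round(r["score"],2)) for r in arm.spot_point(t,c)[:4]])
E
```

```text
0.1593 {'t': 0.0, 'q': array([ 1.50811462e+00,  3.59344969e-01,  1.10278283e-02, -3.48330588e-04,
       -1.22407185e+00, -2.88063830e-01]), 'qd': array([-0.00095749, -0.00037766, -0.001256  , -0.00024981,  0.00067617,
        0.00060207]), 'joint_efforts': array([ 9.57072116e-04, -5.82713234e+01,  2.93070441e+01,  6.99766651e+00,
        7.16846334e-03, -1.57981781e-04]), 'eef_pos': array([0.2318851 , 0.63369723, 0.40373637]), 'ee_rot': array([ 3.13997258e+00, -1.38553493e-04, -3.50864057e-01]), 'force': array([-0.26791779, -0.70390745, -0.13638474]), 'moment': array([ 0.01008954, -0.02236053, -0.01858272]), 'width': 0.08747269233542097}
scene [[-0.771, -0.514, 0.376, 0.94], [0.636, -0.633, 0.44, 0.361], [0.012, 0.579, 0.815, 0.835], [0.0, 0.0, 0.0, 1.0]]
scene elbow [([323.5, 277.7], 0.94), ([262.9, 295.8], 0.7), ([324.1, 275.7], 0.59), ([281.1, 343.5], 0.56)]
scene elbow_lugs [([323.9, 275.4], 0.88), ([263.2, 299.8], 0.81), ([284.9, 337.6], 0.78), ([342.8, 276.4], 0.19)]
scene elbow_barb [([340.8, 278.1], 0.82), ([282.7, 309.9], 0.68), ([246.4, 272.9], 0.57), ([205.4, 278.1], 0.56)]
scene port [([238.7, 197.6], 0.95), ([320.2, 275.7], 0.43)]
scene port_mouth [([238.2, 184.2], 0.88)]
scene tray [([330.7, 276.7], 0.77)]
top [[-0.011, 0.995, -0.101, 0.467], [-1.0, -0.009, 0.02, -0.051], [0.019, 0.101, 0.995, 1.059], [0.0, 0.0, 0.0, 1.0]]
top elbow [([123.9, 115.9], 0.76), ([144.5, 181.9], 0.66), ([165.4, 130.8], 0.56)]
top elbow_lugs [([165.2, 130.0], 0.78), ([120.2, 115.8], 0.77), ([141.9, 182.7], 0.71)]
top elbow_barb [([119.6, 184.0], 0.82), ([178.2, 118.8], 0.74), ([133.3, 119.6], 0.56)]
top port [([261.7, 179.3], 0.85)]
top port_mouth [([266.5, 178.7], 0.7)]
top tray [([137.9, 191.9], 0.61)]
```

View pics/scene0.png

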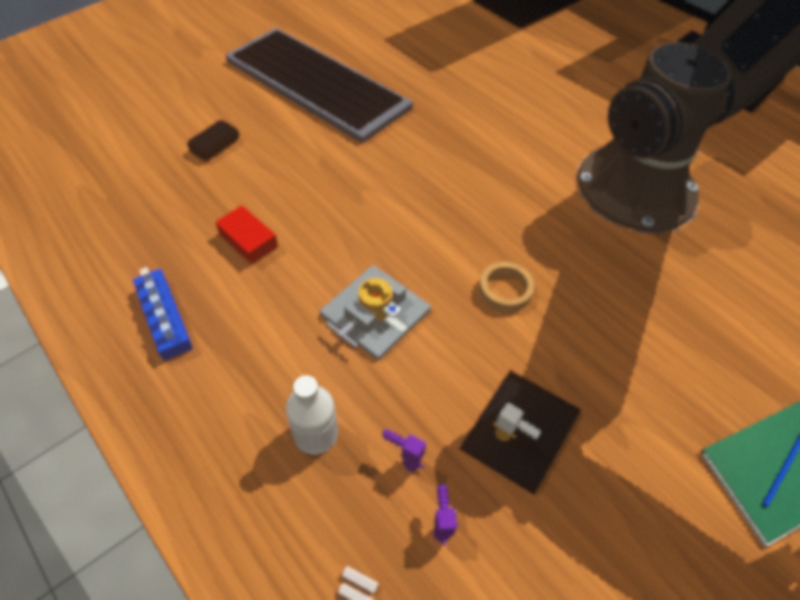

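View pics/top0.png

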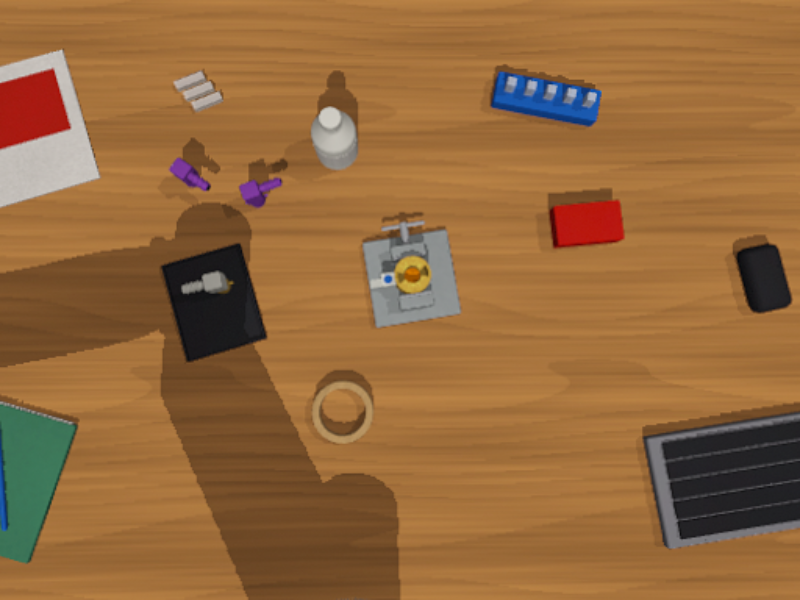

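Scene picture: white elbow in the black tray at about scene (324,272) and top (138,181) in native pixels. The look-alikes are purple, at scene (263,290) and (284,333), top (165,122) and (120,110). The white elbow is the one in the tray. The socket is at scene (240,187), top (264,175), with its blue dot towards −column in the top view. Next, crops and measurements.

```bash
python3 - <<'E'
from h import *
F={c:arm.grab_frame(c) for c in("scene","top")}
cr=[("scene",290,235),("top",100,150),("scene",200,150),("top",220,135)]
t=[cv2.resize(F[c][y:y+75,x:x+100,::-1],(400,300),interpolation=cv2.INTER_CUBIC) for c,x,y in cr]
cv2.imwrite("pics/c1.png",np.vstack([np.hstack(t[:2]),np.hstack(t[2:])]))
print(arm.calibration("top")["intrinsics"],arm.calibration("top")["k1"])
S={};
for c in("scene","top"):
    for th in("elbow","elbow_barb","elbow_lugs","port_mouth","port","port_thread"):
        S[th,c]=[r for r in arm.spot_point(th,c)]
def near(th,c,p): 
    L=[r["xy"] for r in S[th,c] if np.hypot(*(np.array(r["xy"])-p))<30 ];return L[0] if L else None
for th,a,b in(("elbow",(322,275),(144,182)),("elbow_lugs",(322,275),(144,182)),("elbow_barb",(342,278),(119,184)),("port_mouth",(238,184),(266,178)),("port",(238,195),(263,178)),("port_thread",(238,184),(266,178))):
    p,q=near(th,"scene",a),near(th,"top",b); 
    if p is not None and q is not None:print(th,p,q,tri(p,q).round(4))
# colour: blue dot, brass ring
for c,x,y in cr[2:]:
    im=F[c][y:y+75,x:x+100];h=cv2.cvtColor(im,cv2.COLOR_RGB2HSV)
    for n,lo,hi in(("blue",(105,120,60),(130,255,255)),("brass",(20,150,120),(32,255,255))):
        m=cv2.inRange(h,lo,hi);k,l,s,ce=cv2.connectedComponentsWithStats(m)
        for i in range(1,k):
            if s[i][4]>4:print(c,n,s[i]+[x,y,0,0,0],(ce[i]+[x,y]).round(2))
E
```

```text
[[448.63693507   0.         255.87177536]
 [  0.         448.63693507 182.10251063]
 [  0.           0.           1.        ]] 0.031086605138352163
elbow_lugs [323.5, 272.5] [139.8, 180.3] [0.5775 0.1932 0.0334]
elbow_barb [341.5, 274.8] [116.2, 183.4] [0.5686 0.2319 0.0744]
port_mouth [240.7, 186.4] [265.2, 176.7] [ 0.5809 -0.0923  0.0536]
port [241.1, 198.1] [263.8, 181.2] [ 5.775e-01 -9.240e-02 -3.000e-04]
port_thread [239.7, 186.5] [262.0, 179.0] [ 0.5796 -0.089   0.0541]
scene blue [250 197   3   2   5] [250.8 197.4]
scene brass [235 179  16  13  78] [244.26 183.33]
scene brass [230 181  16  15  97] [235.98 190.43]
top blue [246 176   5   5  18] [248.11 178.28]
top brass [253 164  23  24 315] [263.64 175.37]
```

View pics/c1.png

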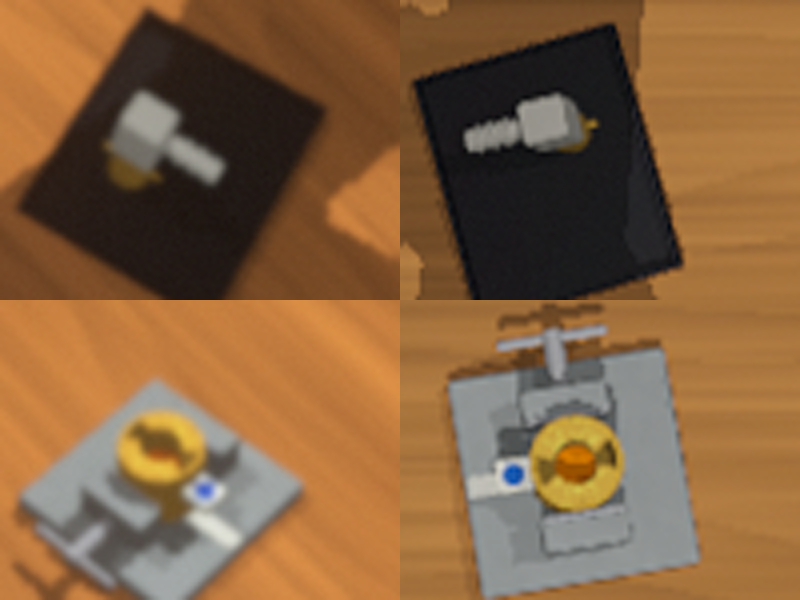

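The crops confirm the choice: a white, upright elbow with brass stem and lugs in the tray, barb towards top-view −column. The socket ring is centred near top (264.3,175.8) and scene (240.5,186.7). I'll fit the elbow by its silhouette and the ring by its outline.

```bash
cat >> h.py <<'E'
from scipy.optimize import minimize
def projs(P,c):
    return np.array([proj(p,c) for p in P])
def elbow_pts(x,y,z,yaw):
    R=np.array([[np.cos(yaw),-np.sin(yaw)],[np.sin(yaw),np.cos(yaw)]])
    body=[(a,b,c) for a in(-.013,.013) for b in(-.012,.012) for c in(.032,.070)]
    barb=[(a,r*np.cos(t),.056+r*np.sin(t)) for a,r in((.012,.007),(.043,.007),(.045,.006)) for t in np.linspace(0,6.28,12)]
    f=lambda P:np.array([[*(R@p[:2]+[x,y]),p[2]+z] for p in np.array(P)])
    return f(body),f(barb)
def render(hulls,c,shape=(384,512),S=8):
    m=np.zeros(shape,np.uint8);acc=m.copy()
    for P in hulls:
        h=cv2.convexHull(projs(P,c).astype(np.float32));t=np.zeros((shape[0]*4,shape[1]*4),np.uint8)
        cv2.fillConvexPoly(t,np.round((h+.5)*4*16).astype(np.int32),255,shift=4)
        acc=np.maximum(acc,cv2.resize(t,shape[::-1],interpolation=cv2.INTER_AREA))
    return acc/255.
def fit(hf,p0,masks,step):
    def cost(p): return sum(((render(hf(p),c)-m)**2).sum() for c,m in masks.items())
    s=np.vstack([p0]+[np.array(p0)+np.eye(len(p0))[i]*step[i] for i in range(len(p0))])
    r=minimize(cost,p0,method="Nelder-Mead",options=dict(initial_simplex=s,maxiter=70,xatol=1e-4,fatol=.05));return r.x,r.fun
def white(im,box,thr):
    x,y,w,h=box;m=np.zeros(im.shape[:2]);i=im[y:y+h,x:x+w].astype(float)
    s=(i[...,2])  # blue channel: dark on tray/brass, bright on white
    m[y:y+h,x:x+w]=np.clip((s-thr[0])/(thr[1]-thr[0]),0,1);return m
E
python3 - <<'E'
from h import *
F={c:arm.grab_frame(c) for c in("scene","top")}
B={"scene":(310,250,42,42),"top":(110,165,38,28)}
for c in B:
    x,y,w,h=B[c];print(c,np.percentile(F[c][y:y+h,x:x+w,2],[5,50,80,90,97]))
M={c:white(F[c],B[c],(45,115)) for c in B}
for cs in(("top",),("scene",),("scene","top")):
    r,f=fit(lambda p:elbow_pts(p[0],p[1],.003,p[2]),[.575,.193,1.7],{c:M[c] for c in cs},[.006,.006,.2]);print(cs,r.round(4),np.degrees(r[2]).round(1),round(f,1),[round(M[c].sum()) for c in cs])
for c,px in(("top",(264.3,175.8)),("scene",(240.5,186.7))):print("mouth",c,atz(px,c,.06).round(4))
print("dot", [atz(p,c,.02).round(4) for p,c in(((248.1,178.3),"top"),((251,197.5),"scene"))], tri((251,197.5),(248.1,178.3)).round(4))
for th in("tape_roll","wash_bottle","carton"):
    print(th,[(atz(r["xy"],"top",0).round(3),round(r["score"],2)) for r in arm.spot_point(th,"top")[:1]])
E
```

```text
scene [ 18.   23.   64.  116.7 149. ]
top [ 20.  26.  98. 133. 142.]Traceback (most recent call last):
  File "<stdin>", line 8, in <module>
  File "h.py", line 38, in fit
    r=minimize(cost,p0,method="Nelder-Mead",options=dict(initial_simplex=s,maxiter=70,xatol=1e-4,fatol=.05));return r.x,r.fun
    res = _minimize_neldermead(fun, x0, args, callback, bounds=bounds,
                               **options)
    fxcc = func(xcc)
    fx = function(np.copy(x), *(wrapper_args + args))
  File "h.py", line 36, in cost
    def cost(p): return sum(((render(hf(p),c)-m)**2).sum() for c,m in masks.items())
                        ~~~^^^^^^^^^^^^^^^^^^^^^^^^^^^^^^^^^^^^^^^^^^^^^^^^^^^^^^^^^
  File "h.py", line 36, in <genexpr>
    def cost(p): return sum(((render(hf(p),c)-m)**2).sum() for c,m in masks.items())
                              ~~~~~~^^^^^^^^^
  File "h.py", line 31, in render
    h=cv2.convexHull(projs(P,c).astype(np.float32));t=np.zeros((shape[0]*4,shape[1]*4),np.uint8)
                     ~~~~~^^^^^
  File "h.py", line 21, in projs
    return np.array([proj(p,c) for p in P])
                     ~~~~^^^^^
  File "h.py", line 11, in proj
    c=arm.calibration(cam);K=np.array(c["intrinsics"]);T=np.array(c["T"])
ValueError: time passes only in moves, steps and waits
```

```bash
python3 - <<'E'
s=open("h.py").read().replace("from station import arm\n","from station import arm\nCAL={c:arm.calibration(c) for c in('scene','top')}\n").replace("c=arm.calibration(cam)","c=CAL[cam]")
open("h.py","w").write(s)
E
cat > m1.py <<'E'
from h import *
F={c:arm.grab_frame(c) for c in("scene","top")}
B={"scene":(310,250,42,42),"top":(110,165,38,28)}
M={c:white(F[c],B[c],(45,115)) for c in B}
for cs in(("top",),("scene",),("scene","top")):
    r,f=fit(lambda p:elbow_pts(p[0],p[1],.003,p[2]),[.575,.193,1.7],{c:M[c] for c in cs},[.006,.006,.2]);print(cs,r.round(4),np.degrees(r[2]).round(1),round(f,1),[round(M[c].sum()) for c in cs])
for c,px in(("top",(264.3,175.8)),("scene",(240.5,186.7))):print("mouth",c,atz(px,c,.06).round(4))
print("dot", [atz(p,c,.02).round(4) for p,c in(((248.1,178.3),"top"),((251,197.5),"scene"))], tri((251,197.5),(248.1,178.3)).round(4))
for th in("tape_roll","wash_bottle","carton"):
    print(th,[(atz(r["xy"],"top",0).round(3),round(r["score"],2)) for r in arm.spot_point(th,"top")[:1]])
E
python3 m1.py
```

```text
('top',) [0.5758 0.195  1.8062] 103.5 21.1 [240]
('scene',) [0.5748 0.1918 1.808 ] 103.6 20.1 [307]
('scene', 'top') [0.5755 0.1929 1.8044] 103.4 60.6 [307, 240]
mouth top [ 0.5824 -0.0903  0.06  ]
mouth scene [ 0.5846 -0.088   0.06  ]
dot [array([ 0.5814, -0.054 ,  0.02  ]), array([ 0.5669, -0.0684,  0.02  ])] [ 0.5788 -0.0542  0.0465]
tape_roll [(array([0.382, 0.016, 0.   ]), 0.67)]
wash_bottle [(array([0.788, 0.013, 0.   ]), 0.83)]
carton [(array([ 0.653, -0.357,  0.   ]), 0.66)]
```

move_arm(deltas=[[22.9,-29.4,-8,0,0,-3.76],[22.9,-29.4,-8,0,0,-3.76],[22.9,-29.4,-8,0,0,-3.76],[22.9,-29.4,-8,0,0,-3.76],[22.9,-29.4,-8,0,0,-3.76]], claw=0)

```text
t: 2.17
eef_pos: [0.3471, 0.4854, 0.3645]
ee_rot: [-3.141, 0.0, -0.682]
force: [0.9, 0.6, 0.8]
width: 0.0873
```

move_arm(deltas=[[22.9,-29.4,-8,0,0,-3.76],[22.9,-29.4,-8,0,0,-3.76],[22.9,-29.4,-8,0,0,-3.76],[22.9,-29.4,-8,0,0,-3.76],[22.9,-29.4,-8,0,0,-3.76]])

```text
t: 2.58
eef_pos: [0.4618, 0.3383, 0.3247]
ee_rot: [-3.141, 0.0, -1.01]
force: [1.4, 1.4, -0.2]
width: 0.0875
```

move_arm(deltas=[[22.9,-29.4,-8,0,0,-3.76],[22.9,-29.4,-8,0,0,-3.76],[22.9,-29.4,-8,0,0,-3.76],[22.9,-29.4,-8,0,0,-3.76],[0,0,0,0,0,0]])

```text
t: 3.0
eef_pos: [0.5548, 0.2176, 0.2908]
ee_rot: [3.139, -0.001, -1.278]
force: [-1.1, 1.1, -1.0]
width: 0.0876
```

move_arm(deltas=[[22.9,-29.4,-8,0,0,-3.76],[0,0,0,0,0,0],[0,0,0,0,0,0],[0,0,0,0,0,0],[0,0,0,0,0,0]])

```text
t: 3.42
eef_pos: [0.5752, 0.1934, 0.2849]
ee_rot: [-3.141, 0.0, -1.334]
force: [1.2, -0.3, -0.4]
width: 0.0878
```

move_arm(deltas=[[0,0,-20,0,0,0],[0,0,-20,0,0,0],[0,0,-17,0,0,0],[0,0,-10,0,0,0],[0,0,0,0,0,0]])

```text
t: 3.83
eef_pos: [0.5744, 0.1933, 0.2158]
ee_rot: [3.138, -0.001, -1.334]
force: [-1.1, -0.9, -0.2]
width: 0.0873
```

move_arm(deltas=[[0,0,0,0,0,0],[0,0,0,0,0,0],[0,0,0,0,0,0],[0,0,0,0,0,0],[0,0,0,0,0,0]], claw=255, squeeze=15)

```text
t: 4.25
eef_pos: [0.5756, 0.193, 0.2185]
ee_rot: [-3.14, 0.0, -1.335]
force: [0.2, -0.2, 0.6]
width: 0.0599
```

move_arm(deltas=[[0,0,0,0,0,0],[0,0,0,0,0,0],[0,0,0,0,0,0],[0,0,0,0,0,0],[0,0,0,0,0,0]])

```text
t: 4.67
eef_pos: [0.5755, 0.1928, 0.2176]
ee_rot: [3.141, -0.0, -1.335]
force: [1.0, 0.5, 0.6]
width: 0.0267
```

move_arm(deltas=[[0,0,0,0,0,0],[0,0,0,0,0,0],[0,0,0,0,0,0],[0,0,0,0,0,0],[0,0,0,0,0,0]], squeeze=25)

```text
t: 5.08
eef_pos: [0.5755, 0.1929, 0.2176]
ee_rot: [-3.142, 0.0, -1.335]
force: [-0.7, -0.5, -0.4]
width: 0.0237
```

move_arm(deltas=[[0,0,5,0,0,0],[0,0,15,0,0,0],[0,0,25,0,0,0],[0,0,25,0,0,0],[0,0,10,0,0,0]])

```text
t: 5.5
eef_pos: [0.5762, 0.1932, 0.3014]
ee_rot: [-3.137, 0.001, -1.334]
force: [-0.2, -0.4, -0.7]
width: 0.0239
```

move_arm(deltas=[[0,-20,2,0,0,-0.5],[1,-37,2,0,0,-0.5],[1,-40,0,0,0,-0.5],[1,-40,0,0,0,-0.5],[1,-40,0,0,0,-0.5]])

```text
t: 5.92
eef_pos: [0.579, 0.0144, 0.3017]
ee_rot: [-3.142, 0.0, -1.378]
force: [1.2, -0.3, -0.9]
width: 0.0238
```

move_arm(deltas=[[1,-40,0,0,0,-0.5],[1,-36,0,0,0,-0.5],[1,-20,0,0,0,-0.5],[0,-10,0,0,0,0],[0,0,0,0,0,0]])

```text
t: 6.33
eef_pos: [0.5821, -0.0921, 0.3014]
ee_rot: [3.141, 0.0, -1.408]
force: [0.4, 0.2, -1.7]
width: 0.0243
```

move_arm(deltas=[[0,0,-5,0,0,0],[0,0,0,0,0,0],[0,0,0,0,0,0],[0,0,0,0,0,0],[0,0,0,0,0,0]])

```text
t: 6.75
eef_pos: [0.5826, -0.0892, 0.2967]
ee_rot: [-3.142, 0.0, -1.404]
force: [0.3, 0.4, -0.9]
width: 0.0235
```

```bash
python3 - <<'E'
from h import *
s=arm.get_state();print(s["eef_pos"],s["ee_rot"],s["force"],s["width"])
F={c:arm.grab_frame(c) for c in("scene","top")}
for c in F: cv2.imwrite(f"pics/raw_{c}1.png",F[c][:,:,::-1])
cr=[("scene",195,130),("top",215,135)]
t=[cv2.resize(F[c][y:y+80,x:x+80,::-1],(400,400),interpolation=cv2.INTER_CUBIC) for c,x,y in cr]
cv2.imwrite("pics/c2.png",np.hstack(t))
E
```

```text
[ 0.58259405 -0.08920591  0.29667921] [-3.14156054e+00  2.30121072e-05 -1.40359997e+00] [ 0.33270787  0.44731238 -0.86991834] 0.02351640817773431
```

View pics/c2.png

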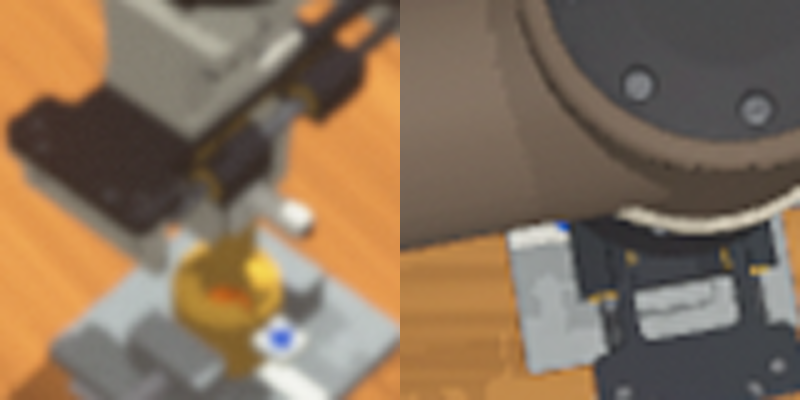

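The scene crop shows the stem just above the socket, with the seal visible in the bore and the barb end at native (254.4,173.6), on the dot side. The arm hides the top view. I'll refine the ring position with a matched filter on the earlier pictures, and check the camera bias using the elbow in the hand.

```bash
python3 - <<'E'
from h import *
I={c:cv2.resize(cv2.imread(f"pics/{c}0.png"),(512,384),interpolation=cv2.INTER_AREA).astype(np.float32) for c in("scene","top")}
th=np.linspace(0,2*np.pi,72,endpoint=False)
def smp(im,c,x,y,z,r): 
    P=projs([(x+r*np.cos(t),y+r*np.sin(t),z) for t in th],c).astype(np.float32)
    return cv2.remap(im,P[:,0][None],P[:,1][None],cv2.INTER_LINEAR)[0]
for c,p0 in(("top",(.5824,-.0903)),("scene",(.5846,-.088))):
    im=I[c][:,:,2]-I[c][:,:,0]  # red-blue
    def cost(p):
        g=lambda r:smp(im,c,p[0],p[1],.06,r).mean()
        return -(g(.0245)+g(.022)+g(.019)-g(.030)-g(.032)-g(.011))
    r=minimize(cost,p0,method="Nelder-Mead",options=dict(initial_simplex=np.array([p0,(p0[0]+.004,p0[1]),(p0[0],p0[1]+.004)])))
    print(c,r.x.round(4),round(r.fun,1),proj([*r.x,.06],c).round(2))
# elbow fit in initial, per camera already: top .5758 .195 ; scene .5748 .1918
# hand check
tip=np.array([.5826+.045*np.cos(np.radians(99.6)),-.0892+.045*np.sin(np.radians(99.6)),.1384])
print("tip pred px",proj(tip,"scene").round(1),"foot pred",proj([.5826,-.0892,.0824],"scene").round(1),"1mm x,y,z:",[(proj(tip+d,"scene")-proj(tip,"scene")).round(2).tolist() for d in np.eye(3)*.001])
for t in("elbow","elbow_lugs","elbow_barb","port_mouth"):
    arm.grab_frame("scene") if t=="elbow" else 0
    print(t,[(np.round(r["xy"],1).tolist(),round(r["score"],2)) for r in arm.spot_point(t,"scene")[:3]])
print("lugs pred",proj([.5826,-.0892,.0944],"scene").round(1))
im=cv2.imread("pics/raw_scene1.png");
# barb end white blob
h=cv2.cvtColor(im,cv2.COLOR_BGR2HSV);m=cv2.inRange(h,(0,0,150),(180,70,255))
k,l,s,ce=cv2.connectedComponentsWithStats(m)
print([(s[i].tolist(),ce[i].round(1).tolist()) for i in range(1,k) if 235<ce[i][0]<275 and 160<ce[i][1]<205])
E
```

```text
top [ 0.5838 -0.0885] -242.2 [263.51 175.2 ]
scene [ 0.5851 -0.0898] -224.0 [239.88 186.37]
tip pred px [255.7 175.8] foot pred [240.8 180.4] 1mm x,y,z: [[-0.34, 0.22], [0.29, 0.28], [0.01, -0.28]]
elbow [([284.3, 344.6], 0.85), ([262.9, 295.5], 0.74), ([240.2, 179.4], 0.66)]
elbow_lugs [([243.8, 175.8], 0.75), ([262.8, 293.5], 0.69), ([326.4, 184.3], 0.55)]
elbow_barb [([243.9, 277.7], 0.86), ([283.2, 308.7], 0.58), ([255.0, 174.5], 0.55)]
port_mouth [([240.5, 185.2], 0.91), ([239.3, 186.6], 0.56), ([242.4, 176.8], 0.41)]
lugs pred [240.7 177.3]
[([245, 168, 12, 9, 63], [251.0, 171.9]), ([230, 176, 45, 52, 771], [253.0, 204.0])]
```

```bash
python3 - <<'E'
from h import *
im=cv2.imread("pics/raw_scene1.png")[:,:,::-1]
x0,y0,w,h=240,160,26,24
sub=im[y0:y0+h,x0:x0+w].astype(float)
print(sub[::2,::2,2].astype(int))
m=white(im,(250,164,12,18),(90,170))
# compare only region cols>=250
def cost(p):
    _,b=elbow_pts(.5826+p[0],-.0892+p[1],.0824,np.radians(99.6)); r=render([b],"scene"); return ((r-m)[164:182,250:262]**2).sum()
g=[(cost((a,b)),a,b) for a in np.arange(-.004,.0041,.001) for b in np.arange(-.005,.0031,.001)]
print([tuple(np.round(v,3)) for v in sorted(g)[:6]],cost((0,0)), m.sum())
E
```

```text
[[ 47  56  56  49  49  97  98  77  76  77  79  78  76]
 [ 55  53  46  39  47 101  99  77  76  77  77  77  77]
 [ 54  49  41  41  64 104  96  78  77  76  75  78  76]
 [ 43  40  52  90  97 102  85  81  77  75  76  75  78]
 [ 37  54 102 139 137 117  92  83  80  77  76  75  77]
 [ 57  97 126 143 150 148 173 154 103  80  79  78  77]
 [ 89 122 118 124 142 161 217 232 189  93  81  76  75]
 [ 98 120 104  97 111 138 175 208 168  91  79  81  80]
 [ 81  91  66 127 153 119 125 135  80  75  78  77  80]
 [ 48  48  51 133 188 174 127  95  77  78  78  76  78]
 [ 45  41  45  90 160 191 181 144  98  81  79  78  78]
 [ 42  40  57  76 107 174 195 192 166 121  84  80  82]]
[(np.float64(20.428), np.float64(-0.001), np.float64(-0.004)), (np.float64(20.527), np.float64(-0.002), np.float64(-0.004)), (np.float64(20.66), np.float64(-0.001), np.float64(-0.005)), (np.float64(20.786), np.float64(-0.002), np.float64(-0.005)), (np.float64(21.409), np.float64(-0.001), np.float64(-0.003)), (np.float64(21.475), np.float64(-0.002), np.float64(-0.003))] 29.34732266435986 64.27499999999999
```

```bash
python3 - <<'E'
from h import *
im=arm.grab_frame("scene")
x0,y0,s=215,155,14
I=cv2.resize(im[y0:y0+42,x0:x0+56,::-1],(784,588),interpolation=cv2.INTER_CUBIC)
pt=lambda p:tuple(np.round((proj(p,"scene")+.5-[x0,y0])*s).astype(int).tolist())
def circ(x,y,z,r,col):
    P=np.array([pt((x+r*np.cos(t),y+r*np.sin(t),z)) for t in np.linspace(0,6.283,60)]);cv2.polylines(I,[P],True,col,1)
circ(.5851,-.0898,.06,.027,(255,0,0));circ(.5851,-.0898,.06,.013,(255,0,0))
ex,ey,ez,yaw=.5826,-.0892,.0824,np.radians(99.6)
circ(ex,ey,ez,.012,(0,255,0));circ(ex,ey,ez+.032,.012,(0,255,0))
d=np.array([np.cos(yaw),np.sin(yaw)])
for sg in(1,-1):cv2.circle(I,pt((ex+sg*.0185*d[0],ey+sg*.0185*d[1],ez+.012)),4,(0,0,255),-1)
_,b=elbow_pts(ex,ey,ez,yaw)
for k in range(3):cv2.polylines(I,[np.array([pt(q) for q in b[k*12:k*12+12]])],True,(0,255,255),1)
cv2.imwrite("pics/c3.png",I)
E
```

```text
(no output)
```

View pics/c3.png

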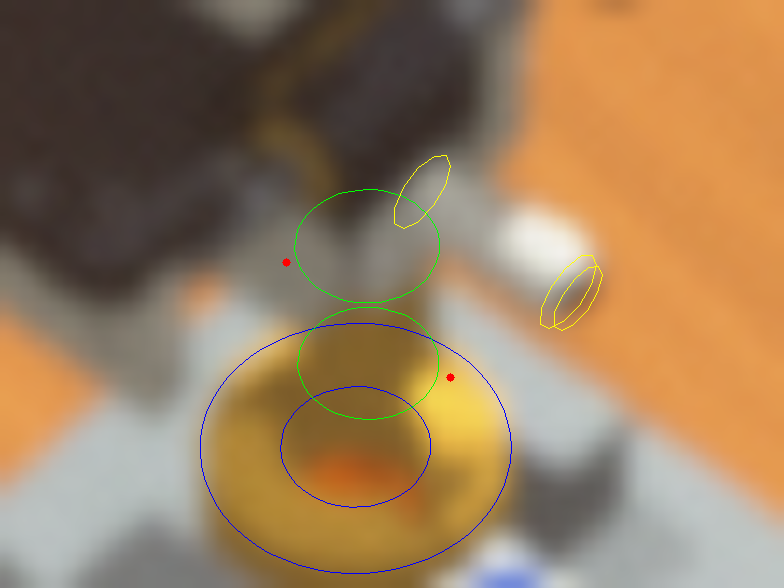

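The overlay shows the ring model on the brass ring. The stem is about 1 px right of the bore centre (zoomed column 369 against 356), and the barb draws about 1.4 px higher than predicted. I'll shift, go down close to the mouth and compare there.

move_arm(deltas=[[2,-1,-6,0,0,0],[0,0,-6,0,0,0],[0,0,-4,0,0,0],[0,0,0,0,0,0],[0,0,0,0,0,0]])

```text
t: 7.57
eef_pos: [0.5843, -0.0912, 0.28]
ee_rot: [3.14, 0.0, -1.405]
force: [-0.0, -0.7, -0.5]
width: 0.0238
```

```bash
cat > ov.py <<'E'
from h import *
import sys
s_=arm.get_state();T=s_["eef_pos"];print(T.round(4),s_["ee_rot"].round(4),s_["force"].round(2),s_["moment"].round(3))
im=arm.grab_frame("scene");cv2.imwrite("pics/raw_"+sys.argv[1],im[:,:,::-1])
x0,y0,s=215,155,14
I=cv2.resize(im[y0:y0+42,x0:x0+56,::-1],(784,588),interpolation=cv2.INTER_CUBIC)
I=cv2.convertScaleAbs(I,alpha=1.5,beta=10)
pt=lambda p:tuple(np.round((proj(p,"scene")+.5-[x0,y0])*s).astype(int).tolist())
def circ(x,y,z,r,col):
    P=np.array([pt((x+r*np.cos(t),y+r*np.sin(t),z)) for t in np.linspace(0,6.283,60)]);cv2.polylines(I,[P],True,col,1)
circ(.5851,-.0898,.06,.013,(255,0,0))
ex,ey=T[:2];ez=T[2]-.2146;yaw=s_["ee_rot"][2]+np.pi
circ(ex,ey,ez,.012,(0,255,0))
d=np.array([np.cos(yaw),np.sin(yaw)])
for sg in(1,-1):cv2.circle(I,pt((ex+sg*.0185*d[0],ey+sg*.0185*d[1],ez+.012)),3,(0,0,255),-1)
_,b=elbow_pts(ex,ey,ez,yaw)
cv2.polylines(I,[np.array([pt(q) for q in b[24:]])],True,(0,255,255),1)
cv2.imwrite("pics/"+sys.argv[1],I)
E
python3 ov.py c4.png
```

```text
[ 0.5843 -0.0912  0.28  ] [ 3.1403  0.     -1.4051] [-0.02 -0.73 -0.49] [ 0.103 -0.055 -0.004]
```

View pics/c4.png

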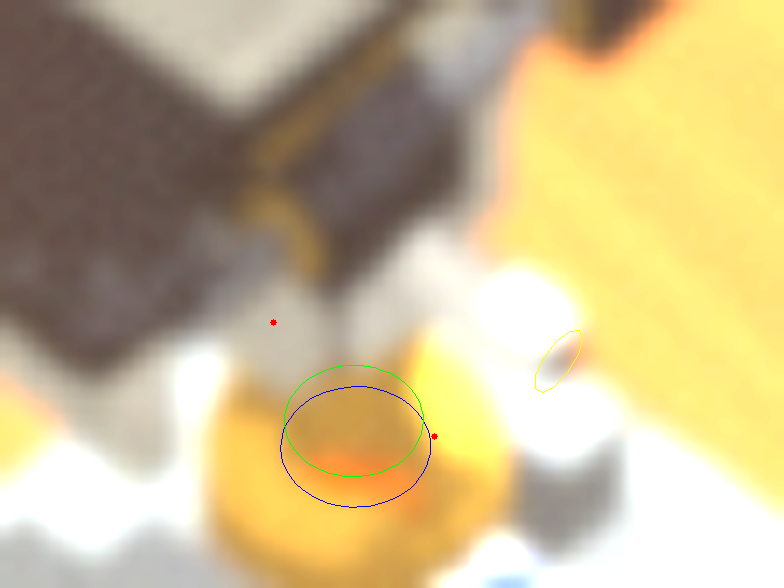

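The foot hangs just above the bore with the orange seal showing in front of it. The barb end, at zoomed (567,356), is within 1 px of prediction. Now lowering slowly by feel.

move_arm(deltas=[[0,0,-1,0,0,0],[0,0,-1,0,0,0],[0,0,-1,0,0,0],[0,0,-1,0,0,0],[0,0,0,0,0,0]])

```text
t: 8.03
eef_pos: [0.5844, -0.0911, 0.2765]
ee_rot: [3.141, 0.0, -1.405]
force: [-0.4, 0.2, -1.1]
width: 0.0239
```

move_arm(deltas=[[0,0,-1,0,0,0],[0,0,-1,0,0,0],[0,0,0,0,0,0],[0,0,0,0,0,0],[0,0,0,0,0,0]])

```text
t: 8.45
eef_pos: [0.5845, -0.0911, 0.2747]
ee_rot: [-3.142, -0.0, -1.405]
force: [0.2, -0.3, -1.4]
width: 0.024
```

```bash
python3 -c "
from station import arm
s=arm.get_state();print({k:s[k].round(4) for k in('eef_pos','ee_rot','force','moment')})"
```

```text
{'eef_pos': array([ 0.5845, -0.0911,  0.2747]), 'ee_rot': array([-3.1416, -0.    , -1.405 ]), 'force': array([ 0.202 , -0.3267, -1.3991]), 'moment': array([ 0.0857, -0.0806, -0.0016])}
```

move_arm(deltas=[[0,0,-1,0,0,0],[0,0,0,0,0,0],[0,0,-1,0,0,0],[0,0,0,0,0,0],[0,0,0,0,0,0]])

```text
t: 8.87
eef_pos: [0.5844, -0.0911, 0.2726]
ee_rot: [3.141, -0.0, -1.405]
force: [-0.4, -0.5, -0.5]
width: 0.0238
```

```bash
python3 -c "
from station import arm
s=arm.get_state();print({k:s[k].round(4) for k in('eef_pos','ee_rot','force','moment')})"
```

```text
{'eef_pos': array([ 0.5844, -0.0911,  0.2726]), 'ee_rot': array([ 3.1414, -0.    , -1.405 ]), 'force': array([-0.3794, -0.5238, -0.525 ]), 'moment': array([0.0453, 0.0022, 0.0696])}
```

move_arm(deltas=[[0,0,-1,0,0,0],[0,0,0,0,0,0],[0,0,-1,0,0,0],[0,0,0,0,0,0],[0,0,0,0,0,0]])

```text
t: 9.28
eef_pos: [0.5845, -0.0911, 0.2706]
ee_rot: [3.141, 0.0, -1.405]
force: [0.2, -0.2, -0.6]
width: 0.0239
```

```bash
python3 -c "
from station import arm
s=arm.get_state();print({k:s[k].round(4) for k in('eef_pos','ee_rot','force','moment')})"
```

```text
{'eef_pos': array([ 0.5845, -0.0911,  0.2706]), 'ee_rot': array([ 3.1415,  0.    , -1.405 ]), 'force': array([ 0.1625, -0.193 , -0.5593]), 'moment': array([ 0.1656, -0.0711,  0.0508])}
```

move_arm(deltas=[[0,0,-1,0,0,0],[0,0,-1,0,0,0],[0,0,-1,0,0,0],[0,0,0,0,0,0],[0,0,0,0,0,0]])

```text
t: 9.7
eef_pos: [0.5845, -0.0911, 0.2676]
ee_rot: [3.141, 0.0, -1.405]
force: [0.3, -0.0, -1.1]
width: 0.0241
```

move_arm(deltas=[[0,0,-1,0,0,0],[0,0,-1,0,0,0],[0,0,-1,0,0,0],[0,0,0,0,0,0],[0,0,0,0,0,0]])

```text
t: 10.12
eef_pos: [0.5845, -0.0911, 0.2646]
ee_rot: [3.141, 0.0, -1.405]
force: [0.0, -0.2, -2.0]
width: 0.0239
```

move_arm(deltas=[[0,0,-1,0,0,0],[0,0,0,0,0,0],[0,0,-1,0,0,0],[0,0,0,0,0,0],[0,0,0,0,0,0]])

```text
t: 10.53
eef_pos: [0.5845, -0.0911, 0.2626]
ee_rot: [3.141, 0.0, -1.405]
force: [-0.7, -0.7, -1.5]
width: 0.0237
```

move_arm(deltas=[[0,0,-1,0,0,0],[0,0,0,0,0,0],[0,0,-1,0,0,0],[0,0,0,0,0,0],[0,0,0,0,0,0]])

```text
t: 10.95
eef_pos: [0.5845, -0.0911, 0.2606]
ee_rot: [3.142, 0.0, -1.405]
force: [-0.4, 0.9, -1.3]
width: 0.0238
```

move_arm(deltas=[[0,0,-1,0,0,0],[0,0,0,0,0,0],[0,0,-1,0,0,0],[0,0,0,0,0,0],[0,0,0,0,0,0]])

```text
t: 11.37
eef_pos: [0.5845, -0.0911, 0.2586]
ee_rot: [3.141, -0.0, -1.405]
force: [0.5, -0.2, -0.3]
width: 0.0238
```

move_arm(deltas=[[0,0,-0.5,0,0,0],[0,0,0,0,0,0],[0,0,-0.5,0,0,0],[0,0,0,0,0,0],[0,0,0,0,0,0]])

```text
t: 11.78
eef_pos: [0.5845, -0.0911, 0.2576]
ee_rot: [3.142, 0.0, -1.405]
force: [0.2, -0.7, -1.9]
width: 0.0238
```

move_arm(deltas=[[0,0,-0.5,0,0,0],[0,0,0,0,0,0],[0,0,-0.5,0,0,0],[0,0,0,0,0,0],[0,0,0,0,0,0]])

```text
t: 12.2
eef_pos: [0.5845, -0.0911, 0.2566]
ee_rot: [3.142, 0.0, -1.405]
force: [1.5, 1.1, -1.2]
width: 0.0237
```

```bash
cat > f.py <<'E'
from station import arm
import numpy as np
L=[]
for i in range(4):
    arm.grab_frame("scene");s=arm.get_state();L.append([*s["force"],*s["moment"],*s["eef_pos"],s["ee_rot"][2]])
print(s["t"],np.mean(L,0).round(4).tolist(),"std",np.std(L,0).round(2)[:6].tolist())
E
python3 f.py
```

```text
12.4 [0.381, -0.0678, -1.1221, 0.1342, -0.1114, -0.0127, 0.5845, -0.0911, 0.2566, -1.405] std [0.67, 0.35, 0.1, 0.03, 0.03, 0.01]
```

move_arm(deltas=[[0,0,-0.5,0,0,0],[0,0,0,0,0,0],[0,0,-0.5,0,0,0],[0,0,0,0,0,0],[0,0,0,0,0,0]])

```text
t: 12.82
eef_pos: [0.5845, -0.0911, 0.2556]
ee_rot: [3.142, 0.0, -1.405]
force: [0.3, -0.4, -0.0]
width: 0.024
```

```bash
python3 f.py
```

```text
13.0167 [0.2492, 0.1372, -0.9557, 0.134, -0.1407, 0.0064, 0.5845, -0.0911, 0.2556, -1.405] std [0.46, 0.47, 0.23, 0.01, 0.04, 0.05]
```

move_arm(deltas=[[0,0,-0.5,0,0,0],[0,0,0,0,0,0],[0,0,-0.5,0,0,0],[0,0,0,0,0,0],[0,0,0,0,0,0]])

```text
t: 13.43
eef_pos: [0.5845, -0.0911, 0.2546]
ee_rot: [3.142, 0.0, -1.405]
force: [0.2, 0.4, -1.0]
width: 0.024
```

```bash
python3 f.py
```

```text
13.6333 [-0.3462, 0.3249, -1.0568, 0.146, -0.1347, -0.0181, 0.5845, -0.0911, 0.2546, -1.405] std [0.3, 0.3, 0.38, 0.03, 0.04, 0.03]
```

move_arm(deltas=[[0,0,-0.5,0,0,0],[0,0,0,0,0,0],[0,0,-0.5,0,0,0],[0,0,0,0,0,0],[0,0,0,0,0,0]])

```text
t: 14.05
eef_pos: [0.5845, -0.0911, 0.2539]
ee_rot: [-3.141, -0.0, -1.405]
force: [-1.5, 0.9, 3.2]
width: 0.0239
```

```bash
python3 f.py
```

```text
14.25 [-1.3044, 0.7212, 3.2862, 0.2582, 0.4258, 0.0037, 0.5845, -0.0911, 0.2538, -1.4049] std [0.32, 0.48, 0.45, 0.02, 0.02, 0.03]
```

move_arm(deltas=[[0,0,-0.5,0,0,0],[0,0,0,0,0,0],[0,0,-0.5,0,0,0],[0,0,0,0,0,0],[0,0,0,0,0,0]])

```text
t: 14.67
eef_pos: [0.5845, -0.0911, 0.253]
ee_rot: [-3.141, -0.0, -1.405]
force: [-0.9, 1.3, 5.9]
width: 0.024
```

```bash
python3 f.py
```

```text
14.8667 [-2.217, 1.2374, 6.2677, 0.4036, 0.8669, -0.0094, 0.5845, -0.0911, 0.253, -1.4049] std [0.4, 0.35, 0.16, 0.02, 0.02, 0.04]
```

move_arm(deltas=[[0,0,1.0,0,0,0],[0,0,0.5,0,0,0],[0,0,0,0,0,0],[0,0,0,0,0,0],[0,0,0,0,0,0]])

```text
t: 15.28
eef_pos: [0.5845, -0.0912, 0.2541]
ee_rot: [3.142, 0.0, -1.405]
force: [-1.0, 0.4, 2.2]
width: 0.024
```

```bash
python3 f.py
```

```text
15.4833 [-0.1557, 0.2669, 1.9808, 0.1682, 0.1563, 0.0009, 0.5845, -0.0911, 0.2541, -1.405] std [0.44, 0.47, 0.27, 0.03, 0.03, 0.02]
```

move_arm(deltas=[[0,0,0.2,0,0,-3],[0,0,0,0,0,-3],[0,0,0,0,0,-3],[0,0,0,0,0,-3],[0,0,0,0,0,0]])

```text
t: 15.9
eef_pos: [0.5845, -0.0912, 0.2543]
ee_rot: [-3.141, -0.0, -1.617]
force: [0.3, -0.5, 0.8]
width: 0.0237
```

```bash
python3 f.py
```

```text
16.1 [0.4801, 0.0784, 1.1276, -0.0266, -0.1187, -0.0413, 0.5845, -0.0912, 0.2543, -1.6129] std [0.38, 0.66, 0.27, 0.02, 0.04, 0.05]
```

move_arm(deltas=[[0,0,0,0,0,-2],[0,0,0,0,0,-2],[0,0,0,0,0,-2],[0,0,0,0,0,-2],[0,0,0,0,0,0]])

```text
t: 16.52
eef_pos: [0.5845, -0.0911, 0.2543]
ee_rot: [-3.142, 0.0, -1.755]
force: [0.8, 0.4, 1.2]
width: 0.0239
```

```bash
python3 f.py
```

```text
16.7167 [0.1628, 0.1977, 1.812, 0.038, -0.1081, -0.0078, 0.5845, -0.0911, 0.2543, -1.7525] std [0.7, 0.31, 0.43, 0.01, 0.02, 0.03]
```

move_arm(deltas=[[0,0,0,0,0,-2],[0,0,0,0,0,-2],[0,0,0,0,0,-2],[0,0,0,0,0,-2],[0,0,0,0,0,0]])

```text
t: 17.13
eef_pos: [0.5845, -0.0911, 0.2544]
ee_rot: [-3.142, 0.0, -1.894]
force: [0.3, 0.9, 1.7]
width: 0.024
```

```bash
python3 f.py
```

```text
17.3333 [0.1253, -0.152, 0.9965, 0.074, -0.13, 0.0022, 0.5845, -0.0911, 0.2543, -1.8922] std [0.47, 0.25, 0.54, 0.03, 0.03, 0.02]
```

move_arm(deltas=[[0,0,0,0,0,-2],[0,0,0,0,0,-2],[0,0,0,0,0,-2],[0,0,0,0,0,0],[0,0,0,0,0,0]])

```text
t: 17.75
eef_pos: [0.5845, -0.0911, 0.2544]
ee_rot: [3.142, -0.0, -1.997]
force: [1.4, 0.4, 1.2]
width: 0.0238
```

```bash
python3 f.py
```

```text
17.95 [-0.0999, -0.0622, 0.9196, 0.0999, -0.0914, -0.0281, 0.5845, -0.0911, 0.2543, -1.9971] std [0.31, 0.53, 0.45, 0.04, 0.03, 0.01]
```

move_arm(deltas=[[0,0,0,0,0,-2],[0,0,0,0,0,-2],[0,0,0,0,0,-2],[0,0,0,0,0,0],[0,0,0,0,0,0]])

```text
t: 18.37
eef_pos: [0.5845, -0.0911, 0.2544]
ee_rot: [-3.142, -0.0, -2.102]
force: [0.8, 0.5, 0.8]
width: 0.0238
```

```bash
python3 f.py
```

```text
18.5667 [0.3118, 0.1313, 0.6121, 0.0902, -0.1068, -0.0345, 0.5845, -0.0911, 0.2544, -2.1019] std [0.13, 0.26, 0.66, 0.03, 0.03, 0.02]
```

move_arm(deltas=[[0,0,0,0,0,-2],[0,0,0,0,0,-2],[0,0,0,0,0,-1],[0,0,0,0,0,0],[0,0,0,0,0,0]])

```text
t: 18.98
eef_pos: [0.5845, -0.0911, 0.2544]
ee_rot: [3.142, -0.0, -2.189]
force: [0.7, -0.1, 1.8]
width: 0.0238
```

```bash
python3 f.py
```

```text
19.1833 [0.3321, 0.1195, 0.9185, 0.0727, -0.1297, -0.0131, 0.5845, -0.0911, 0.2543, -2.1896] std [0.78, 0.42, 0.62, 0.03, 0.03, 0.02]
```

45° turned and still free. Carrying on.

move_arm(deltas=[[0,0,0,0,0,-2],[0,0,0,0,0,-2],[0,0,0,0,0,-1],[0,0,0,0,0,0],[0,0,0,0,0,0]])

```text
t: 19.6
eef_pos: [0.5844, -0.0911, 0.2541]
ee_rot: [3.141, -0.0, -2.277]
force: [1.6, -0.2, -2.1]
width: 0.0241
```

```bash
python3 f.py
```

```text
19.8 [1.1817, -0.4495, -2.2467, 0.0375, -0.5171, 0.0143, 0.5844, -0.0911, 0.2541, -2.277] std [0.46, 0.19, 0.4, 0.03, 0.03, 0.04]
```

move_arm(deltas=[[0,0,0,0,0,-2],[0,0,0,0,0,-2],[0,0,0,0,0,-1],[0,0,0,0,0,0],[0,0,0,0,0,0]])

```text
t: 20.22
eef_pos: [0.5844, -0.0911, 0.2539]
ee_rot: [3.141, -0.0, -2.364]
force: [2.5, 0.0, -8.0]
width: 0.0239
```

```bash
python3 f.py
```

```text
20.4167 [3.3129, -1.178, -9.1769, -0.1642, -1.2684, 0.0884, 0.5844, -0.0911, 0.254, -2.3643] std [0.25, 0.51, 0.34, 0.02, 0.08, 0.04]
```

Take-up found. Fz was flat at about +0.9 until yaw −2.19, then fell at 1.4 N/deg, so take-up extrapolates to yaw ≈ −2.237. The target yaw is −2.761, 22.7° further. I first lower about 0.6 mm to ease the pull, then follow the thread.

move_arm(deltas=[[0,0,-0.6,0,0,0],[0,0,-0.17,0,0,-2],[0,0,-0.17,0,0,-2],[0,0,0,0,0,0],[0,0,0,0,0,0]])

```text
t: 20.83
eef_pos: [0.5844, -0.0911, 0.2536]
ee_rot: [3.141, -0.0, -2.434]
force: [0.4, 0.7, -4.8]
width: 0.0236
```

```bash
python3 f.py
```

```text
21.0333 [0.1158, 0.7531, -3.2324, 0.3818, -0.2397, 0.0064, 0.5844, -0.0911, 0.2536, -2.4338] std [0.1, 0.42, 0.54, 0.06, 0.07, 0.02]
```

move_arm(deltas=[[0,0,-0.17,0,0,-2],[0,0,-0.17,0,0,-2],[0,0,-0.17,0,0,-2],[0,0,0,0,0,0],[0,0,0,0,0,0]])

```text
t: 21.45
eef_pos: [0.5844, -0.0911, 0.253]
ee_rot: [3.142, -0.0, -2.538]
force: [-1.0, 0.8, -2.4]
width: 0.024
```

```bash
python3 f.py
```

```text
21.65 [-0.3296, 1.0609, -2.1287, 0.5428, 0.0508, 0.021, 0.5844, -0.0911, 0.253, -2.5384] std [0.24, 0.4, 0.49, 0.07, 0.05, 0.03]
```

move_arm(deltas=[[0,0,-0.17,0,0,-2],[0,0,-0.17,0,0,-2],[0,0,-0.17,0,0,-2],[0,0,0,0,0,0],[0,0,0,0,0,0]])

```text
t: 22.07
eef_pos: [0.5844, -0.0911, 0.2526]
ee_rot: [3.142, 0.0, -2.643]
force: [-1.6, 2.0, -0.3]
width: 0.0237
```

```bash
python3 f.py
```

```text
22.2667 [-1.0793, 2.3758, 0.921, 1.1066, 0.4836, 0.0047, 0.5844, -0.0911, 0.2525, -2.6431] std [0.49, 0.66, 0.51, 0.03, 0.05, 0.01]
```

move_arm(deltas=[[0,0,-0.17,0,0,-2],[0,0,-0.17,0,0,-2],[0,0,-0.17,0,0,-2],[0,0,-0.06,0,0,-0.8],[0,0,0,0,0,0]])

```text
t: 22.68
eef_pos: [0.5845, -0.0911, 0.252]
ee_rot: [-3.142, 0.0, -2.762]
force: [-2.2, 2.2, 1.7]
width: 0.0237
```

```bash
python3 f.py
```

```text
22.8833 [-1.6896, 2.8093, 1.8736, 1.3523, 0.6872, 0.0937, 0.5845, -0.0911, 0.252, -2.7618] std [0.44, 0.41, 0.28, 0.03, 0.01, 0.03]
```

move_arm(deltas=[[0,0,0,0,0,0],[0,0,0,0,0,0],[0,0,0,0,0,0],[0,0,0,0,0,0],[0,0,0,0,0,0]], claw=60)

```text
t: 23.3
eef_pos: [0.5845, -0.0913, 0.2518]
ee_rot: [-3.141, 0.0, -2.763]
force: [0.4, -1.2, -0.6]
width: 0.0521
```

move_arm(deltas=[[0,0,0,0,0,0],[0,0,0,0,0,0],[0,0,0,0,0,0],[0,0,0,0,0,0],[0,0,0,0,0,0]])

```text
t: 23.72
eef_pos: [0.5845, -0.0911, 0.2518]
ee_rot: [-3.142, 0.0, -2.763]
force: [-0.2, 0.1, -0.8]
width: 0.0671
```

```bash
python3 f.py
```

```text
23.9167 [0.1905, -0.4451, -0.3692, 0.0706, -0.1426, 0.0038, 0.5845, -0.0911, 0.2518, -2.7628] std [0.5, 0.2, 0.43, 0.02, 0.02, 0.03]
```

Free of the elbow. Lifting straight up and moving aside to look.

move_arm(deltas=[[0,0,10,0,0,0],[0,0,25,0,0,0],[0,0,35,0,0,0],[0,0,35,0,0,0],[0,0,35,0,0,0]])

```text
t: 24.33
eef_pos: [0.5841, -0.0912, 0.3942]
ee_rot: [-3.141, 0.0, -2.763]
force: [1.2, 0.6, -0.5]
width: 0.067
```

move_arm(deltas=[[-10,30,10,0,0,0],[-15,38,0,0,0,0],[-15,38,0,0,0,0],[-15,38,0,0,0,0],[-15,38,0,0,0,0]])

```text
t: 24.75
eef_pos: [0.5133, 0.092, 0.403]
ee_rot: [3.141, 0.001, -2.764]
force: [1.1, 0.8, -0.0]
width: 0.0673
```

move_arm(deltas=[[-10,38,0,0,0,0],[-10,38,0,0,0,0],[-10,38,0,0,0,0],[0,38,0,0,0,0],[0,0,0,0,0,0]])

```text
t: 25.17
eef_pos: [0.4841, 0.2479, 0.4029]
ee_rot: [3.141, 0.002, -2.759]
force: [0.9, -1.0, 0.5]
width: 0.067
```

```bash
python3 - <<'E'
from h import *
F={c:arm.grab_frame(c) for c in("scene","top")}
t=[cv2.resize(F[c][y:y+75,x:x+75,::-1],(400,400),interpolation=cv2.INTER_CUBIC) for c,x,y in(("scene",200,140),("top",225,135))]
cv2.imwrite("pics/c5.png",np.hstack(t))
B={"scene":(215,150,50,45),"top":(240,150,50,50)}
for c in F:
    hsv=cv2.cvtColor(F[c],cv2.COLOR_RGB2HSV)
for t in("elbow","elbow_barb","elbow_lugs"):
  for c in F: print(t,c,[(np.round(r["xy"],1).tolist(),round(r["score"],2)) for r in arm.spot_point(t,c)[:4]])
for th in("tape_roll","wash_bottle","carton"):
    print(th,[(atz(r["xy"],"top",0).round(3),round(r["score"],2)) for r in arm.spot_point(th,"top")[:1]])
y=np.pi-2.7618
print("pred yaw",np.degrees(y)); 
tip=np.array([.5845+.045*np.cos(y),-.0911+.045*np.sin(y),.0925]);top=[.5845,-.0911,.1065]
for c in F:print(c,"pred tip",proj(tip,c).round(1),"top centre",proj(top,c).round(1))
E
```

```text
elbow scene [([284.3, 342.8], 0.92), ([260.7, 297.8], 0.92), ([239.0, 189.4], 0.84)]
elbow top [([166.6, 128.5], 0.81), ([266.1, 172.8], 0.65)]
elbow_barb scene [([243.3, 276.7], 0.81), ([283.4, 307.2], 0.58), ([227.8, 189.5], 0.54)]
elbow_barb top [([135.2, 118.8], 0.75), ([179.6, 115.1], 0.69), ([258.2, 151.9], 0.49)]
elbow_lugs scene [([242.5, 188.8], 0.66), ([284.3, 340.9], 0.66), ([263.5, 295.5], 0.6), ([228.6, 191.6], 0.3)]
elbow_lugs top [([262.7, 172.4], 0.57), ([162.9, 128.3], 0.56), ([118.8, 116.1], 0.53)]
tape_roll [(array([0.383, 0.01 , 0.   ]), 0.9)]
wash_bottle [(array([0.782, 0.015, 0.   ]), 0.8)]
carton [(array([ 0.66 , -0.356,  0.   ]), 0.67)]
pred yaw 21.760516140769237
scene pred tip [230.  191.2] top centre [239.6 174. ]
top pred tip [257.3 154.1] top centre [265.5 172.3]
```

View pics/c5.png

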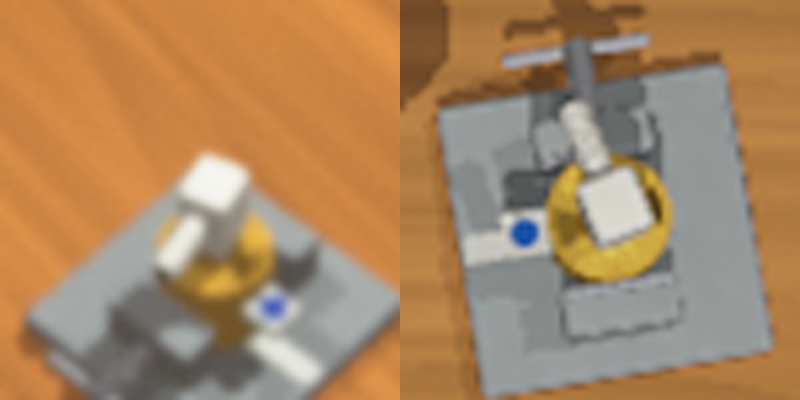

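The final view shows the elbow upright and centred in the socket. Its barb points to the clockwise side of the dot, within about 1° of prediction: 25° seen in the top image against 24.3°. The bystanders are unmoved within measurement noise. Handing in.

```bash
python3 -c "
from station import arm
print(arm.job_done())"
```

```text
the job is handed in; nothing more can be done
None
```

The white elbow is in the brass socket, turned 30° past the thread's take-up and released, and the job is handed in. No verdict came back.

- **Fit:** I lifted the elbow from the tray and lowered it with its barb over the blue dot. It met the seal about 20 mm below the mouth, and there was no hard contact on the way down.
- **Take-up:** Turning clockwise, it ran free for about 48°. The force then started to fall, which I took as the take-up, at tool yaw −2.237.
- **Final turn:** I turned on to yaw −2.762 (30.1° past take-up), letting the hand follow the thread down. The tool went down about 2.3 mm against the 2.5 mm expected.
- **Forces:** The largest vertical force reading was about 9 N, when the thread first pulled the elbow down. The final force on the lugs cannot be measured directly; from the 30° it should be about 12 N.
- **Last look:** The elbow stands upright and centred, and the barb direction is within about 1° of prediction in the top image. The tape roll, bottle and carton are unchanged within the 6–7 mm scatter of the measurements. The arm is clear, at about 26 s.
- **Disagreement:** While I was aligning over the socket, the two cameras differed by up to about 5 mm on where it was. I picked a position between them and settled it by feel.

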